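# Load the last ingredient pot and lift the caddy level

### The job

Take the pot with the green lid from the table and set it down, without dropping it, into the empty pocket of the aluminium carrying caddy, square and fully home, and let go of it. Then grip the caddy by the middle of its wooden handle, lift it about 10 cm clear of the table and keep it level and still in the air for a good two seconds with both pots seated; finish there, still holding it up for a colleague to take. Keep the caddy level all the way and leave everything else where it stands.

Things in the scene. Friction and masses are not known exactly. Their poses are not given: they have to be found in the camera images.
- pot_green: The pot to load, with the GREEN lid: a cream square pot 58 x 58 mm (the lowest 8 mm drawn in to 52 x 52), with a clipped-on 60 x 60 mm lid whose top is 64 mm above the pot's foot; an upright grip fin stands across the middle of the lid, 14 mm thick (along the pot's y), 44 mm long (along its x), from 64 to 89 mm high. About 0.14 kg. Origin: centre of its underside; z up. It may stand in the pocket either way round, quarter turns too.
- caddy: Loose carrying caddy of folded aluminium, about 0.3 kg empty: tray 68 mm (x) x 196 mm (y) with a 4 mm floor and two open-topped square pockets, one at each end of its y axis, 62 x 62 mm inside, walls 3 mm thick whose tops are 40 mm above the caddy's underside. Between the pockets a handle stands across the tray: two flat upright straps at x = +/-32 mm carry a wooden grip bar. Origin: centre of its underside; z up; the empty pocket lies at +y.
- caddy_pocket (a point): Centre of the inner floor of the EMPTY pocket (62 mm towards the caddy's +y, 4 mm above its underside); axes those of the caddy. A seated pot's underside centre lies here.
- caddy_pocket2 (a point): Centre of the inner floor of the other pocket (towards the caddy's -y), where the blue-lidded pot stands.
- caddy_grip (a point): Centre of the caddy's wooden grip bar, 118 mm above the caddy's underside: bar 76 mm long (along the caddy's x), 18 mm thick (along its y), 24 mm high (106 to 130 mm above the underside), open underneath between the straps. With both pots in, the load hangs about evenly under its middle.
- pot_blue: Pot with the BLUE lid, the same kind and size, already seated in the caddy's other pocket; it stays there.
- pot_yellow: Bystander: pot with the YELLOW lid, the same size, standing on the table. Leave alone.
- pot_white: Bystander: pot with the WHITE lid, the same size, standing on the table. Leave alone.
- saucepan: Bystander: loose steel saucepan on a portable hob (57 mm high), 164 mm across, 100 mm high, its long handle to its -x, 250 mm from the middle. Origin: centre of its underside.
- bowl: Bystander: loose steel bowl, 140 mm across, 55 mm high, on a white kitchen scale (28 mm high). Origin: centre of its underside.
- beaker: Bystander: loose glass beaker, 100 mm across, 140 mm high, on the table. Origin: centre of its underside.
- spatula: Bystander: loose spatula with a black handle, 260 mm long, lying on the table along its x.
Things that resemble listed ones, but are neither listed nor needed, are in the scene too. What is shaped like the pot_green but black or red is not meant.

How it is judged:
On the way, in this order (a step that is already met when the one before it is completed fails the run):
1. the green-lidded pot stands square and fully home in the empty pocket, let go, with the caddy still on the table (x of pot_green in the frame of caddy_pocket between -0.0045 and 0.0045 m and y of pot_green in the frame of caddy_pocket between -0.0045 and 0.0045 m and z of pot_green in the frame of caddy_pocket below 0.003 m and angle between the z axis of pot_green and the z axis of caddy, either way round below 0.06 rad and contact force between the fingers and pot_green below 0.1 N and height (world z) of caddy below 0.005 m), for 0.2 s.
2. the caddy is held by its handle 7 to 16 cm above the table, level and still, both pots seated, for a second and a half (height (world z) of caddy between 0.07 and 0.16 m and angle between caddy's own z axis and vertical below 0.09 rad and linear speed of caddy below 0.02 m/s and angular speed of caddy below 0.12 rad/s and contact force between the fingers and caddy above 1 N and distance between the grasp point and caddy_grip below 0.035 m and contact force between caddy and saucepan below 0.1 N and contact force between caddy and bowl below 0.1 N and contact force between caddy and beaker below 0.1 N and contact force between caddy and pot_yellow below 0.1 N and contact force between caddy and pot_white below 0.1 N and x of pot_green in the frame of caddy_pocket between -0.0045 and 0.0045 m and y of pot_green in the frame of caddy_pocket between -0.0045 and 0.0045 m and z of pot_green in the frame of caddy_pocket below 0.003 m and angle between the z axis of each of pot_green, pot_blue and the z axis of caddy, either way round below 0.06 rad and x of pot_blue in the frame of caddy_pocket2 between -0.0045 and 0.0045 m and y of pot_blue in the frame of caddy_pocket2 between -0.0045 and 0.0045 m and z of pot_blue in the frame of caddy_pocket2 below 0.003 m), for 1.5 s.
At the end, for the whole second after the job is handed in: Fingers grip the caddy within 35 mm of the handle bar's centre, its underside 70 to 160 mm above the table, level within 5 degrees, still (20 mm/s, 0.12 rad/s), touching nothing around it; green and blue pots seated within 3 mm of their pocket floors and 4.5 mm of their centres (all of step 2); the arm keeps its last pose, push and grip.
It fails at once if the green-lidded pot is dropped (contact force between the fingers and pot_green below 0.1 N and linear speed of pot_green above 0.5 m/s and contact force between the fingers and caddy below 0.1 N).
It fails at once if the caddy is tipped more than 14 degrees (angle between caddy's own z axis and vertical above 0.25 rad).
It fails at once if the yellow- or white-lidded pot is disturbed (moved over 30 mm or tipped) (distance of any of pot_yellow, pot_white from where it was at the start of the episode above 0.03 m or angle between any of pot_yellow, pot_white's own z axis and vertical above 0.3 rad).
It fails at once if the saucepan, bowl, beaker or spatula is disturbed (moved over 30 mm or tipped) (distance of any of saucepan, bowl, beaker, spatula from where it was at the start of the episode above 0.03 m or angle between any of saucepan, bowl, beaker's own z axis and vertical above 0.3 rad).
It also fails if it takes over 59 s, if anything falls off the work surface, if the arm or the gripper's body presses on something with over 40 N, if the wrist force passes 120 N, or if a joint passes its speed limit or range.

### The arm

A 6-joint arm with a two-finger parallel gripper is mounted at the origin on the work surface. World frame = base frame: x ahead of the robot, y to its left, z up, the work surface at z = 0. Lengths are in m, angles in rad, forces in N, time in s.
With the tool pointing down it reaches from about 0.3 to 0.875 m from the base axis. Payload 6.4 kg.
Tool frame: the origin (TCP) lies at the very end of the fingers, on their centre line; the grasp point (between the pads) lies 19 mm behind it (bot.grip_depth is the distance from the TCP to the grasp point, in m); z points along the fingers, y is the direction in which the jaws open and shut (so a half turn about z gives the same grasp; the last joint's range is limited). The gripper opens to 85 mm and grips with 20 to 120 N. Pads are 22 mm wide; open, the fingers measure 114 mm over their backs; the gripper's body (76 mm by 85 mm) begins 54 mm behind the grasp point. The pads swing forward as they close: fully open they stand 13 mm farther back than shut.
Start: joints at [-1.499, 0.181, 1.607, -0, 1.354, -0.206], TCP at [0.158, -0.553, 0.231] pointing down, gripper open.
Joint ranges: [-2.99, 2.99], [-0.89, 2.07], [0.3, 2.58], [-1.14, 4.28], [0, 2.63], [-3.12, 3.12]. Speed limits (rad/s): [2.57, 2.57, 3.01, 3.14, 3.14, 3.14].

### API

Orientations are given as a unit quaternion [x, y, z, w].
In Python, from rig import bot gives the robot as it stands. The module is installed in compiled form; this text tells all that it offers.
- The arm moves only by the shell command python3 -m pendant 'ROWS' [FORCE]. ROWS is JSON, one flat list of numbers, 7 for each row, row after row: the turn, a rotation vector about the tool's x, y, z in degrees, then the shift along the tool's x, y, z in cm, then the closure in counts, from 0 (fully open) to 255 (shut). In form: [rx, ry, rz, dx, dy, dz, gripper, rx, ry, rz, dx, dy, dz, gripper, ...]. A call has 1 to 12 rows; each row is the pose to reach, as a shift and turn from the pose commanded when the call began, along the tool's axes at that moment; what a row does not reach only later rows make up. A row lasts 1/10 s, in which the tool goes at most 50 mm and 8.59 degrees, less where a joint would pass 70% of its speed; a pose out of reach is approached as far as the arm can. A call with a gripper value outside its range is refused whole. The fingers move at their own pace and stop on an object; FORCE is the grip in N (left out, the last holds). Time passes only in rows, so rows that repeat a pose let the fingers close. It gives the time, the measured TCP pose, the force and the opening at its end, in the units of the state.
- bot.sense(): the state, without advancing time (a new reading comes with each control period).
- bot.read_camera(name): name is "scene" or "top"; returns a dict with "image" (420x560x3 uint8, blue, green, red), "intrinsics" (3x3 intrinsics, pixels), "R" (3x3) and "t" (3): a world point X has camera coordinates R X + t. Camera axes: x right, y down, z forward; pixel columns grow to the right and rows downward; lengths in m; the calibration is good to about 2 mm. A picture is of the moment at which its call begins. There is no depth.
- bot.job_done(): hands the job in, once; it reports no verdict.
Trained networks look in a picture, given as the dict that the camera call returned (one of the last four; its "shot" number tells which), for a name from the list of things; names that differ only in an ending like _2 or _b are one class to them, and where a whole thing is asked for, a point or a joint stands for the part that bears it (a point fixed in the world has none). Each returns a list of dicts, best first, with "conf" (0 to 1); they miss things now and then, are a little off and sometimes report something else, mostly with a low value. They report only what shows in the picture. A call takes as long as a camera call. They do not tell look-alikes from the thing itself.
- bot.outline_of(picture, name): "region" (420x560 bool, what is visible of it).
- bot.pinpoint(picture, name): "centre" ([x, y, z] in m, in world coordinates, good to about 4 mm: a listed point, or the origin of a listed thing).
The state is a dict: "t": time; "joint_pos": joint angles; "joint_vel": joint speeds; "joint_efforts": joint torques, N m; "tcp_pos": TCP position; "eef_rot": TCP orientation; "ft_force": force on the tool from outside, world axes, zero at the start; "torque": the same for the moment, N m; "grip_width": finger opening in m.
Only numpy, scipy, OpenCV 4.12 (cv2) and the standard library are available. Lean on these libraries where they do the work, as an engineer would, in place of code of your own. Each camera call takes 0.05 s, during which the arm holds its last target.

## Working session

There is one attempt and no reset: what is moved stays moved. The work goes in short steps, Python scripts to look and compute and a shell command to move; the robot and the scene stay as the last step left them, time stands still between calls to the robot, and variables do not carry over. Pictures are saved under pics/ and viewed, and the job is handed in when it is done.

```bash
mkdir -p pics; python3 - <<'E'
from rig import bot
import cv2
s=bot.sense();print(s['t'],s['tcp_pos'],s['eef_rot'],s['ft_force'],s['grip_width'])
for n in('scene','top'):
    p=bot.read_camera(n);cv2.imwrite(f'pics/{n}0.png',p['image'])
    print(n,p['intrinsics'].round(1).tolist(),p['R'].round(3).tolist(),p['t'].round(3).tolist())
    for k in('pot_green','caddy','caddy_pocket','caddy_pocket2','caddy_grip','pot_blue','pot_yellow','pot_white','beaker','bowl','saucepan','spatula'):
        print(k,[(r['centre'].round(3).tolist() if hasattr(r['centre'],'round') else r['centre'],round(r['conf'],2)) for r in bot.pinpoint(p,k)][:5])
print(bot.sense()['t'])
E
```

```text
0.0 [ 0.1576484  -0.55238657  0.23039107] [ 9.90370533e-01  1.38439226e-01  5.60571731e-05 -8.86363950e-04] [-0.2034734  -0.13637965 -0.01739504] 0.08536464007917341
scene [[391.2, 0.0, 284.7], [0.0, 391.2, 212.8], [0.0, 0.0, 1.0]] [[-0.055, 0.998, 0.013], [0.729, 0.049, -0.683], [-0.682, -0.028, -0.731]] [0.096, -0.288, 1.798]
pot_green [([0.4213, 0.0348, 0.0008], 0.73), ([0.663, 0.2614, 0.0003], 0.67), ([0.5801, 0.1553, -0.0001], 0.61), ([0.3294, 0.1949, 0.001], 0.61), ([0.417, 0.2838, -0.0016], 0.55)]
caddy [([0.5474, -0.1238, -0.0015], 0.61)]
caddy_pocket [([0.5292, -0.1869, 0.0071], 0.74), ([0.5613, -0.0667, 0.0045], 0.72), ([0.5477, -0.1247, -0.0003], 0.35)]
caddy_pocket2 [([0.5292, -0.1869, 0.0071], 0.74), ([0.5613, -0.0667, 0.0045], 0.72), ([0.5477, -0.1247, -0.0003], 0.35)]
caddy_grip [([0.5474, -0.1293, 0.1201], 0.64)]
pot_blue [([0.5322, -0.1855, 0.0023], 0.84), ([0.5886, 0.4416, 0.0314], 0.69)]
pot_yellow [([0.5443, 0.2861, -0.0015], 0.58)]
pot_white [([0.459, 0.1514, -0.0028], 0.67)]
beaker [([0.365, 0.4388, 0.0007], 0.78), ([0.5831, 0.1549, 0.0017], 0.47)]
bowl [([0.584
[... 459 characters left out ...]
)]
caddy []
caddy_pocket [([0.5325, -0.1858, 0.0025], 0.76), ([0.5584, -0.0636, 0.0064], 0.61)]
caddy_pocket2 [([0.5325, -0.1858, 0.0025], 0.76), ([0.5584, -0.0636, 0.0064], 0.61)]
caddy_grip [([0.5443, -0.1276, 0.1169], 0.87), ([0.5455, -0.1271, 0.0], 0.67), ([0.547, 0.288, -0.003], 0.6)]
pot_blue [([0.5287, -0.1899, 0.0007], 0.57)]
pot_yellow [([0.5446, 0.2885, -0.0], 0.77), ([0.5457, -0.1291, 0.1154], 0.29)]
pot_white [([0.4579, 0.1537, -0.002], 0.86)]
beaker [([0.3657, 0.4398, 0.0], 0.94), ([0.5314, -0.1873, 0.0048], 0.37)]
bowl [([0.585, 0.4376, 0.0242], 0.76)]
saucepan [([0.4482, -0.5741, 0.0522], 0.96)]
spatula [([0.5547, -0.3087, -0.002], 0.93), ([0.4455, -0.5733, 0.0526], 0.63)]
1.3
```

View pics/scene0.png

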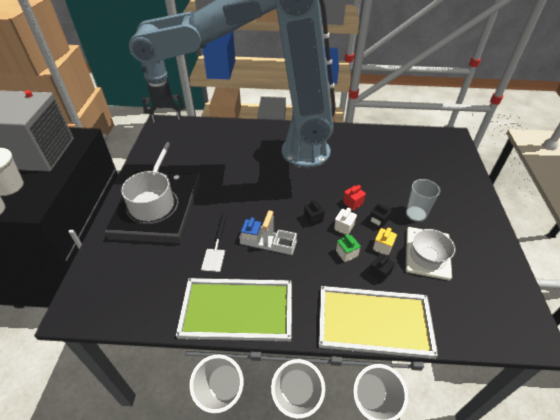

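View pics/top0.png

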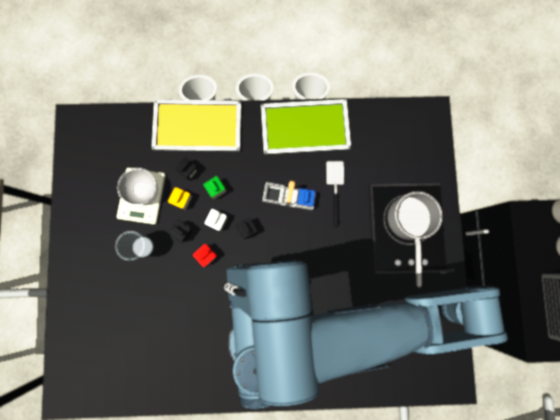

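Two pictures. The green-lidded pot is at scene (347,247) and top (215,186). The look-alikes are black at top (190,170), (185,231) and (252,228), and red at (204,255). Yellow is at (179,197), white at (215,218). Only the one at (215,186) has a green lid. The caddy is at top (290,195), with its empty pocket on the left, towards +y. I'll crop to confirm and fit the poses.

```bash
cat > h.py <<'E'
import numpy as np,cv2
from scipy.optimize import minimize
def proj(p,X):
    c=np.asarray(X)@np.array(p['R']).T+np.array(p['t']);K=np.array(p['intrinsics'])
    q=c@K.T;return q[:,:2]/q[:,2:]
def box(cx,cy,sx,sy,z0,z1):
    return np.array([[cx+a*sx/2,cy+b*sy/2,z] for z in(z0,z1) for a,b in((-1,-1),(1,-1),(1,1),(-1,1))])
def place(P,x,y,yaw,z=0):
    c,s=np.cos(yaw),np.sin(yaw);return np.c_[x+c*P[:,0]-s*P[:,1],y+s*P[:,0]+c*P[:,1],P[:,2]+z]
POT=[box(0,0,60,60,54,64)/1000,box(0,0,44,14,64,89)/1000]
BODY=[box(0,0,58,58,8,54)/1000,box(0,0,52,52,0,8)/1000]
CAD=[box(0,0,68,196,0,4)/1000,box(0,62,68,68,0,40)/1000,box(0,-62,68,68,0,40)/1000,box(0,0,76,18,106,130)/1000,box(32,0,3,18,0,130)/1000,box(-32,0,3,18,0,130)/1000]
S=8
def render(p,parts,pose,off,shape):
    m=np.zeros(shape,np.uint8)
    for P in parts:
        q=(proj(p,place(P,*pose))-off)*S
        cv2.fillConvexPoly(m,cv2.convexHull(q.astype(np.float32)).round().astype(np.int32),1)
    return m
def fit(pics,masks,parts,x0,z=0):
    # masks: full-res bool/float; compares antialiased silhouettes
    wins=[]
    for p,m in zip(pics,masks):
        ys,xs=np.nonzero(m>.5);o=np.array([xs.min()-6,ys.min()-6]);w,h=xs.max()+7-o[0],ys.max()+7-o[1]
        wins.append((p,o,m[o[1]:o[1]+h,o[0]:o[0]+w].astype(float),(h*S,w*S)))
    def cost(v):
        e=0
        for p,o,m,sh in wins:
            r=cv2.resize(render(p,parts,(v[0],v[1],v[2],z),o-0.5,sh).astype(np.float32),None,fx=1/S,fy=1/S,interpolation=cv2.INTER_AREA)
            e+=np.abs(r-m).sum()/m.sum()
        return e
    best=None
    for y in x0[2]:
        r=minimize(cost,[x0[0],x0[1],y],method='Nelder-Mead',options=dict(initial_simplex=[[x0[0],x0[1],y],[x0[0]+.006,x0[1],y],[x0[0],x0[1]+.006,y],[x0[0],x0[1],y+.15]],xatol=1e-4,fatol=1e-5))
        if best is None or r.fun<best.fun:best=r
    return best.x,best.fun
def draw(p,lists,fn,c,half=40,k=10):
    x0,y0=int(c[0])-half,int(c[1])-half
    im=cv2.resize(p['image'][y0:y0+2*half,x0:x0+2*half],None,fx=k,fy=k,interpolation=cv2.INTER_CUBIC)
    for parts,pose,col in lists:
        for P in parts:
            q=((proj(p,place(P,*pose))-[x0,y0]+.5)*k).astype(int)
            for i in range(4):
                for a,b in((i,(i+1)%4),(4+i,4+(i+1)%4),(i,i+4)):cv2.line(im,tuple(map(int,q[a])),tuple(map(int,q[b])),col,1)
    cv2.imwrite(fn,im)
E
python3 - <<'E'
from rig import bot
from h import *
ps=[bot.read_camera(n) for n in('scene','top')]
gm=[]
for p in ps:
    hsv=cv2.cvtColor(p['image'],cv2.COLOR_BGR2HSV)
    m=((abs(hsv[...,0].astype(int)-62)<15)&(hsv[...,1]>120)&(hsv[...,2]>50))
    q=proj(p,[[.581,.156,.07]])[0].astype(int);w=np.zeros_like(m);w[q[1]-22:q[1]+22,q[0]-22:q[0]+22]=1
    m&=w;gm.append(m.astype(float));print(m.sum())
ys=np.arange(-1.5,1.6,.4)
for a in([0,1],[0],[1]):
    print(a,fit([ps[i] for i in a],[gm[i] for i in a],POT,(.581,.156,ys)))
v,_=fit(ps,gm,POT,(.581,.156,ys))
cy=np.arctan2(-.065+.187,.560-.531)-np.pi/2;print('caddy yaw guess',cy)
cm=[]
for p in ps:
    r=bot.outline_of(p,'caddy');print('caddy',[(x['conf'],x['region'].sum()) for x in r]); 
cp=(.5455,-.126,cy)
for p,n in zip(ps,'st'):
    draw(p,[(POT+BODY,tuple(v),(0,0,255))],f'pics/g_{n}1.png',proj(p,[[.581,.156,.05]])[0],25,16)
    draw(p,[(CAD,cp,(0,0,255))],f'pics/c_{n}1.png',proj(p,[[.5455,-.126,.05]])[0],36,16)
E
```

```text
247
312
[0, 1] (array([0.58416095, 0.15694133, 0.60288014]), np.float64(0.3348963604925776))
[0] (array([0.58332525, 0.15692524, 0.62373484]), np.float64(0.17927631578947367))
[1] (array([0.5841625 , 0.15757674, 0.53514043]), np.float64(0.14723557692307693))
caddy yaw guess -0.23337376825179357
caddy [(0.71, np.int64(1000))]
caddy [(0.17, np.int64(730))]
```

```bash
python3 - <<'E'
import cv2,numpy as np
for a in 'gc':
    i=[cv2.resize(cv2.imread(f'pics/{a}_{n}1.png'),(400,400)) for n in 'st'];cv2.imwrite(f'pics/{a}1.png',np.hstack(i))
E
```

```text
(no output)
```

View pics/g1.png

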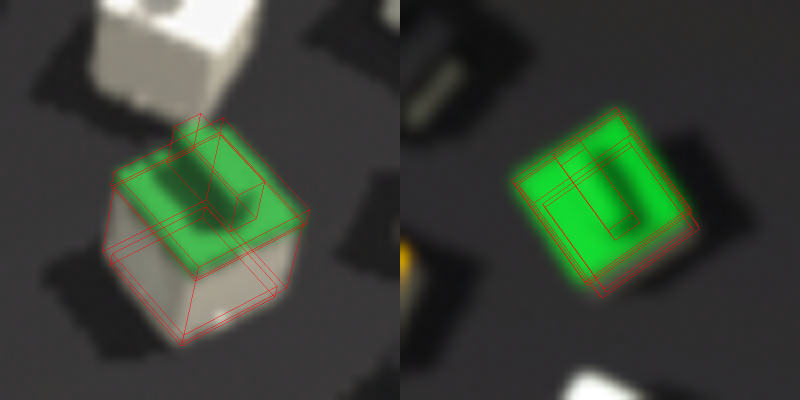

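View pics/c1.png

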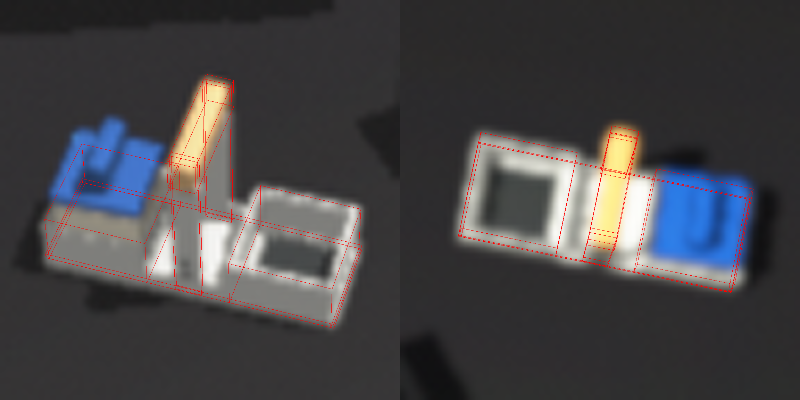

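The crop confirms the green pot: its fin runs along the fitted x axis and the outline is good. I'll refine both fits using whole silhouettes.

```bash
cat >> h.py <<'E'
def sil(p,X,half,thr=75):
    v=p['image'].max(2);m=(v>thr).astype(np.uint8)
    q=proj(p,[X])[0].round().astype(int);w=np.zeros_like(m);w[q[1]-half:q[1]+half,q[0]-half:q[0]+half]=1;m*=w
    n,l,st,_=cv2.connectedComponentsWithStats(m)
    k=l[q[1]-3:q[1]+4,q[0]-3:q[0]+4];k=np.bincount(k[k>0]).argmax();m=(l==k).astype(np.uint8)
    c,_=cv2.findContours(m,cv2.RETR_EXTERNAL,cv2.CHAIN_APPROX_NONE);cv2.drawContours(m,c,-1,1,-1);return m.astype(float)
sh=lambda P,dy,dz:[p+[0,dy,dz] for p in P]
CADB=CAD+sh(BODY[:1]+POT[:1],-.062,.004)
E
python3 - <<'E'
from rig import bot
from h import *
ps=[bot.read_camera(n) for n in('scene','top')]
gm=[];cm=[]
for p in ps:
    gm.append(sil(p,[.583,.157,.062],20));cm.append(sil(p,[.5455,-.126,.03],36));print(gm[-1].sum(),cm[-1].sum())
ys=np.arange(-1.5,1.6,.4)
for a in([0,1],[0],[1]):
    g=fit([ps[i] for i in a],[gm[i] for i in a],POT+BODY,(.583,.157,ys))
    c=fit([ps[i] for i in a],[cm[i] for i in a],CADB,(.5455,-.126,[-.1,-.2,-.3]));print(a,g,c)
    if len(a)>1:v,w=g[0],c[0]
I=[];J=[]
for p,m,k in zip(ps,gm,cm):
    draw(p,[(POT+BODY,tuple(v),(0,0,255))],'/tmp/a.png',proj(p,[[.581,.156,.05]])[0],25,16);I.append(cv2.imread('/tmp/a.png'))
    draw(p,[(CADB,tuple(w),(0,0,255))],'/tmp/a.png',proj(p,[[.5455,-.126,.05]])[0],36,11);J.append(cv2.imread('/tmp/a.png'))
cv2.imwrite('pics/g2.png',cv2.resize(np.vstack([np.hstack([cv2.resize(i,(400,400)) for i in L]) for L in(I,J)]),(600,600)))
E
```

```text
711.0 1517.0
325.0 1143.0
[0, 1] (array([0.58631302, 0.15757409, 0.53521089]), np.float64(0.4496644758195391)) (array([ 0.54774652, -0.12663932, -0.19976364]), np.float64(0.21168850757325408))
[0] (array([0.58601362, 0.15641359, 0.50514628]), np.float64(0.3242132559774965)) (array([ 0.54764416, -0.12616701, -0.20097281]), np.float64(0.07750700395517468))
[1] (array([0.58619679, 0.15878375, 0.52889331]), np.float64(0.11375)) (array([ 0.54533086, -0.12639476, -0.19360417]), np.float64(0.12937445319335084))
```

View pics/g2.png

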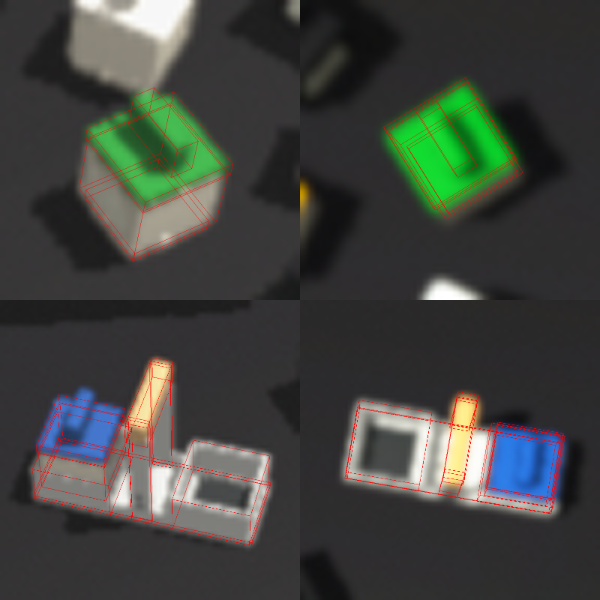

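```bash
cat > go.py <<'E'
import sys,numpy as np
from rig import bot
from scipy.spatial.transform import Rotation as Ro
x,y,z,yy=map(float,sys.argv[1:5])
s=bot.sense();R=Ro.from_quat(s['eef_rot'])
c=np.array([np.cos(yy),np.sin(yy),0]);zz=np.array([0,0,-1.]);G=None
for sg in(1,-1):
    g=Ro.from_matrix(np.c_[np.cross(sg*c,zz),sg*c,zz])
    r=(R.inv()*g).as_rotvec(degrees=True)
    if G is None or np.linalg.norm(r)<np.linalg.norm(G):G=r
d=R.inv().apply(np.array([x,y,z])-s['tcp_pos'])*100
print('t',round(s['t'],2),'tcp',s['tcp_pos'].round(4),'yaw_y',round(float(np.arctan2(*R.as_matrix()[[1,0],1])),3),'grip',round(s['grip_width'],4),'ft',s['ft_force'].round(1))
print('turn',G.round(2),'shift',d.round(2))
E
python3 go.py .5845 .157 .2 -1.02
```

```text
t 1.6 tcp [ 0.1577 -0.553   0.2313] yaw_y -1.293 grip 0.0853 ft [ 0.3 -0.5 -0.3]
turn [  0.     0.   -15.64] shift [ 60.51 -56.57   3.13]
```

```bash
python3 -m pendant '[0,0,-4,15,-14,0,0,0,0,-8,30,-28,0,0,0,0,-15.6,60.5,-56.5,0,0,0,0,-15.6,60.5,-56.5,0,0,0,0,-15.6,60.5,-56.5,0,0,0,0,-15.6,60.5,-56.5,0,0,0,0,-15.6,60.5,-56.5,0,0,0,0,-15.6,60.5,-56.5,0,0,0,0,-15.6,60.5,-56.5,0,0,0,0,-15.6,60.5,-56.5,0,0,0,0,-15.6,60.5,-56.5,0,0,0,0,-15.6,60.5,-56.5,0,0]'; python3 go.py .5845 .157 .17 -1.02
```

```text
t: 2.8
tcp_pos: [0.468, -0.0369, 0.2318]
eef_rot: [0.962, 0.272, 0.0, 0.0]
ft_force: [1.1, -1.5, -0.1]
grip_width: 0.0855
t 2.8 tcp [ 0.468  -0.0369  0.2318] yaw_y -1.021 grip 0.0855 ft [ 1.1 -1.5 -0.1]
turn [ 0.06 -0.04 -0.04] shift [ 20.07 -10.44   6.18]
```

```bash
python3 -m pendant '[0,0,0,20,-10.4,6,0,0,0,0,20,-10.4,6,0,0,0,0,20,-10.4,6,0,0,0,0,20,-10.4,6,0,0,0,0,20,-10.4,6,0,0,0,0,20,-10.4,6,0,0,0,0,20,-10.4,6,0,0,0,0,20,-10.4,6,0,0,0,0,20,-10.4,6,0]'; python3 go.py .5845 .157 .12 -1.02
python3 - <<'E'
from rig import bot
from h import *
ps=[bot.read_camera(n) for n in('scene','top')]
for n,p in zip('st',ps):
    draw(p,[(POT+BODY,(.5845,.157,.55),(0,0,255))],'/tmp/%s.png'%n,proj(p,[[.584,.157,.07]])[0],40,10)
cv2.imwrite('pics/a1.png',cv2.resize(np.hstack([cv2.imread('/tmp/%s.png'%n) for n in 'st']),(800,400)))
E
```

```text
t: 3.7
tcp_pos: [0.5833, 0.1532, 0.172]
eef_rot: [0.963, 0.271, 0.0, 0.0]
ft_force: [0.1, -0.4, -0.3]
grip_width: 0.0853
t 3.7 tcp [0.5833 0.1532 0.172 ] yaw_y -1.022 grip 0.0853 ft [ 0.1 -0.4 -0.3]
turn [ 0.03 -0.04 -0.13] shift [ 0.3  -0.26  5.2 ]
```

View pics/a1.png

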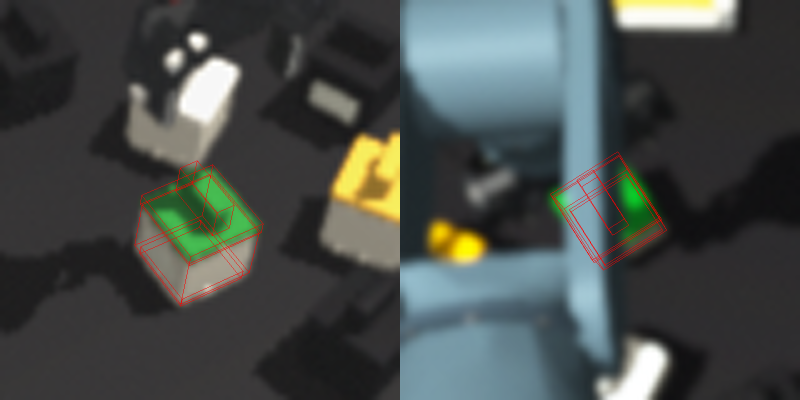

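```bash
python3 -m pendant '[0,0,0,0.3,-0.3,2.5,0,0,0,0,0.3,-0.3,5,0,0,0,0,0.3,-0.3,7,0,0,0,0,0.3,-0.3,8.5,0,0,0,0,0.3,-0.3,9.5,0,0,0,0,0.3,-0.3,10.2,0,0,0,0,0.3,-0.3,10.2,0,0,0,0,0.3,-0.3,10.2,0]'; python3 go.py .5845 .157 .069 -1.02
```

```text
t: 4.6
tcp_pos: [0.5848, 0.1584, 0.07]
eef_rot: [0.962, 0.272, 0.001, 0.0]
ft_force: [-0.4, -0.2, 0.4]
grip_width: 0.0854
t 4.6 tcp [0.5848 0.1584 0.07  ] yaw_y -1.021 grip 0.0854 ft [-0.4 -0.2  0.4]
turn [ 0.03 -0.06 -0.04] shift [-0.1   0.11  0.1 ]
```

```bash
python3 - <<'E'
from rig import bot
from h import *
ps=[bot.read_camera(n) for n in('scene','top')]
for n,p in zip('st',ps):
    draw(p,[],'/tmp/%s.png'%n,proj(p,[[.584,.157,.07]])[0],25,16)
cv2.imwrite('pics/a2.png',cv2.resize(np.hstack([cv2.imread('/tmp/%s.png'%n) for n in 'st']),(800,400)))
E
```

```text
(no output)
```

View pics/a2.png

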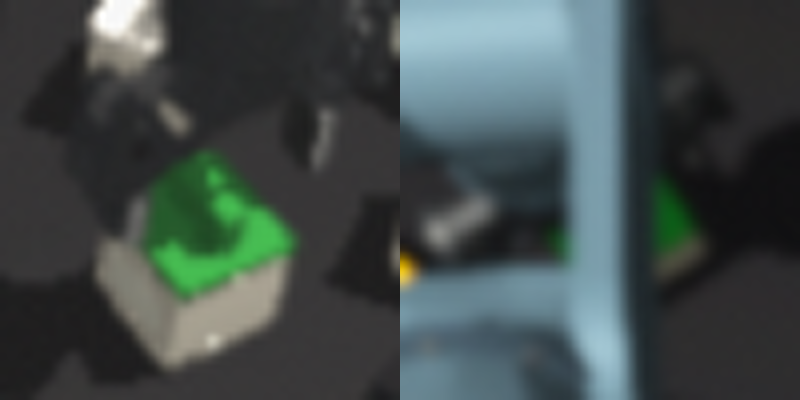

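The fin stands between the pads, so I'm closing at 45 N.

```bash
python3 -m pendant '[0,0,0,0,0,0,120,0,0,0,0,0,0,180,0,0,0,0,0,0,255,0,0,0,0,0,0,255,0,0,0,0,0,0,255,0,0,0,0,0,0,255,0,0,0,0,0,0,255,0,0,0,0,0,0,255,0,0,0,0,0,0,255]' 45; python3 go.py .5845 .157 .17 -1.02
```

```text
t: 5.6
tcp_pos: [0.5843, 0.1584, 0.0694]
eef_rot: [0.962, 0.272, 0.0, 0.0]
ft_force: [-0.5, -0.6, 1.1]
grip_width: 0.0129
t 5.6 tcp [0.5843 0.1584 0.0694] yaw_y -1.021 grip 0.0129 ft [-0.5 -0.6  1.1]
turn [ 0.01 -0.01 -0.04] shift [ -0.06   0.13 -10.06]
```

```bash
python3 -m pendant '[0,0,0,0,0,-0.5,255,0,0,0,0,0,-1.5,255,0,0,0,0,0,-3,255,0,0,0,0,0,-5,255,0,0,0,0,0,-7,255,0,0,0,0,0,-9,255,0,0,0,0,0,-10.5,255,0,0,0,0,0,-11.5,255,0,0,0,0,0,-12,255,0,0,0,0,0,-12,255]'; python3 go.py .559 -.0657 .19 -.197
python3 - <<'E'
from rig import bot
from h import *
ps=[bot.read_camera(n) for n in('scene','top')]
for n,p in zip('st',ps):
    draw(p,[(POT+BODY,(.5845,.1575,.55,.12),(0,0,255))],'/tmp/%s.png'%n,proj(p,[[.584,.157,.17]])[0],25,16)
cv2.imwrite('pics/a3.png',cv2.resize(np.hstack([cv2.imread('/tmp/%s.png'%n) for n in 'st']),(800,400)))
E
```

```text
t: 6.6
tcp_pos: [0.5844, 0.1585, 0.1898]
eef_rot: [0.962, 0.272, 0.0, 0.0]
ft_force: [-0.4, -0.1, -2.0]
grip_width: 0.0127
t 6.6 tcp [0.5844 0.1585 0.1898] yaw_y -1.021 grip 0.0127 ft [-0.4 -0.1 -2. ]
turn [ 4.00e-02 -3.00e-02 -4.72e+01] shift [-13.89  17.78  -0.02]
```

View pics/a3.png

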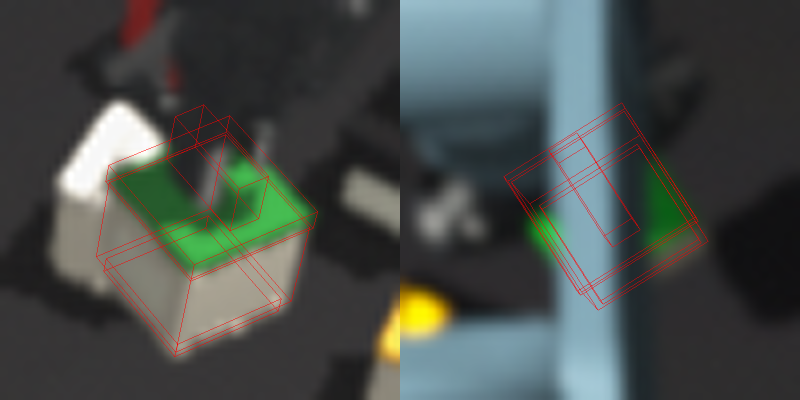

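```bash
python3 -m pendant '[0,0,-2,-0.7,0.9,0,255,0,0,-7,-2.1,2.7,0,255,0,0,-13,-4,5,0,255,0,0,-20,-6,7.5,0,255,0,0,-27,-8,10,0,255,0,0,-34,-10,12.8,0,255,0,0,-40,-11.8,15,0,255,0,0,-44,-13,16.7,0,255,0,0,-46.5,-13.7,17.5,0,255,0,0,-47.2,-13.9,17.8,0,255,0,0,-47.2,-13.9,17.8,0,255,0,0,-47.2,-13.9,17.8,0,255]'; python3 go.py .559 -.0657 .12 -.197
python3 - <<'E'
from rig import bot
from h import *
ps=[bot.read_camera(n) for n in('scene','top')]
for n,p in zip('st',ps):
    draw(p,[(POT+BODY,(.559,-.0657,-.197+1.571,.12),(0,0,255)),(CAD,(.547,-.1265,-.197),(255,255,0))],'/tmp/%s.png'%n,proj(p,[[.559,-.09,.08]])[0],40,16)
cv2.imwrite('pics/a4.png',cv2.resize(np.hstack([cv2.imread('/tmp/%s.png'%n) for n in 'st']),(800,400)))
cv2.imwrite('pics/a4s.png',cv2.resize(cv2.imread('/tmp/s.png'),(600,600)))
E
```

```text
t: 7.9
tcp_pos: [0.5586, -0.0653, 0.1888]
eef_rot: [0.773, 0.634, -0.0, -0.0]
ft_force: [-1.2, -0.5, -0.5]
grip_width: 0.0127
t 7.9 tcp [ 0.5586 -0.0653  0.1888] yaw_y -0.197 grip 0.0127 ft [-1.2 -0.5 -0.5]
turn [-0.05 -0.02 -0.02] shift [-0.03  0.05  6.88]
```

View pics/a4.png

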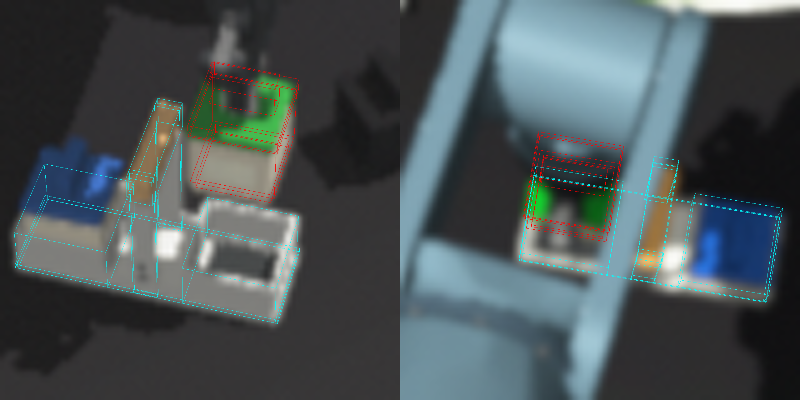

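View pics/a4s.png

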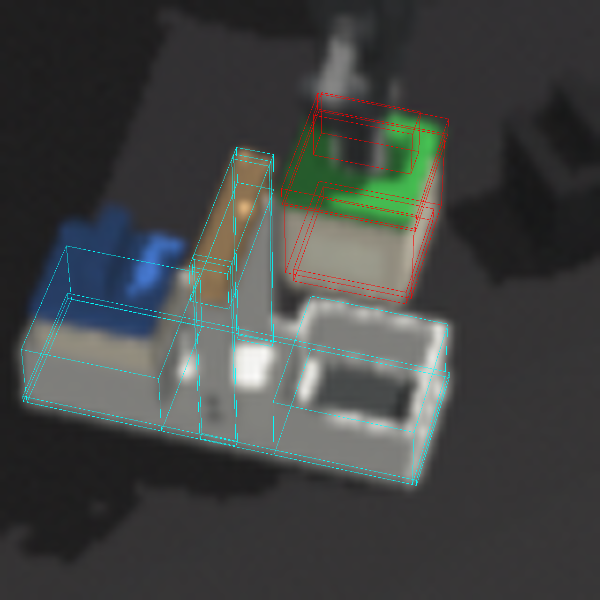

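```bash
python3 -m pendant '[0,0,0,0,0.05,1,255,0,0,0,0,0.05,2.5,255,0,0,0,0,0.05,4,255,0,0,0,0,0.05,5.5,255,0,0,0,0,0.05,6.5,255,0,0,0,0,0.05,6.9,255,0,0,0,0,0.05,6.9,255]'; python3 go.py .559 -.0657 .12 -.197
python3 - <<'E'
from rig import bot
from h import *
ps=[bot.read_camera(n) for n in('scene','top')]
s=bot.sense();x,y,z=s['tcp_pos']
for n,p in zip('st',ps):
    draw(p,[(POT+BODY,(x,y,-.197+1.571,z-.0694),(0,0,255)),(CAD[:3],(.547,-.1265,-.197),(255,255,0))],'/tmp/%s.png'%n,proj(p,[[.559,-.066,.06]])[0],25,30)
cv2.imwrite('pics/a5.png',cv2.resize(np.hstack([cv2.imread('/tmp/%s.png'%n) for n in 'st']),(800,400)))
E
```

```text
t: 8.7
tcp_pos: [0.5588, -0.066, 0.1193]
eef_rot: [0.773, 0.634, -0.0, -0.001]
ft_force: [0.4, -0.6, -1.6]
grip_width: 0.0128
t 8.7 tcp [ 0.5588 -0.066   0.1193] yaw_y -0.197 grip 0.0128 ft [ 0.4 -0.6 -1.6]
turn [-0.09 -0.01 -0.  ] shift [ 0.03  0.01 -0.07]
```

View pics/a5.png

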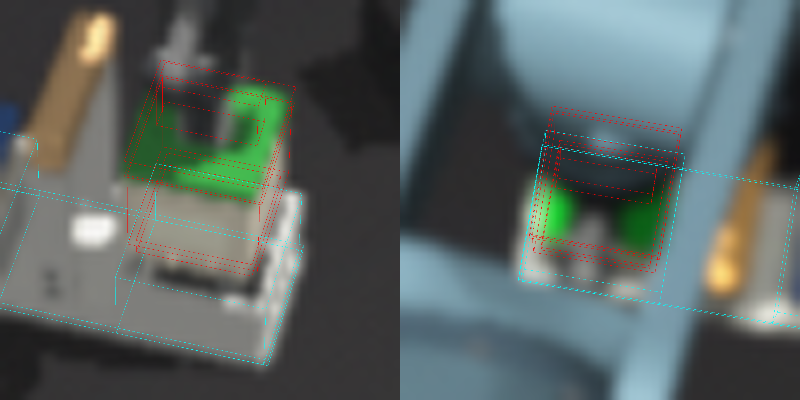

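```bash
python3 -m pendant '[0,0,0,0,0,0.4,255,0,0,0,0,0,0.8,255,0,0,0,0,0,1.2,255,0,0,0,0,0,1.5,255,0,0,0,0,0,1.5,255]'; python3 go.py .559 -.0657 .12 -.197
python3 -m pendant '[0,0,0,0,0,0.15,255,0,0,0,0,0,0.3,255,0,0,0,0,0,0.4,255,0,0,0,0,0,0.4,255]'; python3 go.py .559 -.0657 .12 -.197
python3 - <<'E'
from rig import bot
from h import *
ps=[bot.read_camera(n) for n in('scene','top')]
s=bot.sense();x,y,z=s['tcp_pos']
for n,p in zip('st',ps):
    draw(p,[],'/tmp/%s.png'%n,proj(p,[[.559,-.066,.06]])[0],25,30)
cv2.imwrite('pics/a6.png',cv2.resize(np.hstack([cv2.imread('/tmp/%s.png'%n) for n in 'st']),(800,400)))
E
```

```text
t: 9.3
tcp_pos: [0.5589, -0.0659, 0.1047]
eef_rot: [0.773, 0.634, -0.0, -0.0]
ft_force: [-0.6, -0.0, -1.7]
grip_width: 0.0132
t 9.3 tcp [ 0.5589 -0.0659  0.1047] yaw_y -0.197 grip 0.0132 ft [-0.6 -0.  -1.7]
turn [-0.06 -0.01  0.  ] shift [ 0.03  0.01 -1.53]
t: 9.7
tcp_pos: [0.5593, -0.0661, 0.1013]
eef_rot: [0.773, 0.634, 0.0, 0.0]
ft_force: [0.3, 0.2, -1.2]
grip_width: 0.0129
t 9.7 tcp [ 0.5593 -0.0661  0.1013] yaw_y -0.197 grip 0.0129 ft [ 0.3  0.2 -1.2]
turn [0.01 0.   0.  ] shift [ 0.03 -0.04 -1.87]
```

View pics/a6.png

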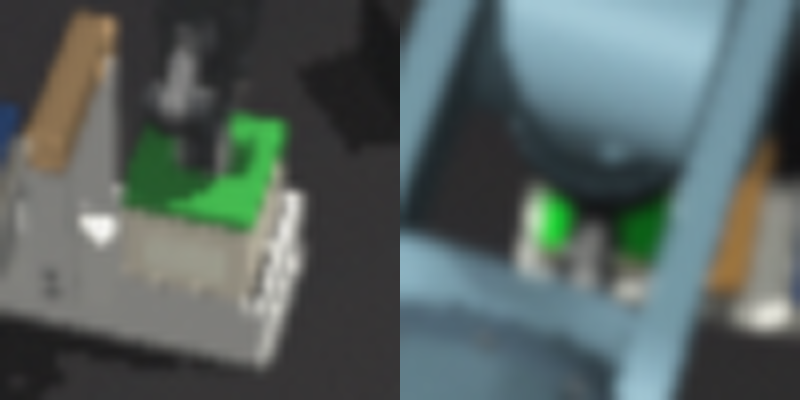

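```bash
python3 -m pendant '[0,0,0,0,0,0.1,255,0,0,0,0,0,0.2,255,0,0,0,0,0,0.3,255,0,0,0,0,0,0.3,255]'; python3 -m pendant '[0,0,0,0,0,0.1,255,0,0,0,0,0,0.2,255,0,0,0,0,0,0.3,255,0,0,0,0,0,0.3,255]'
```

```text
t: 10.2
tcp_pos: [0.561, -0.0664, 0.1008]
eef_rot: [0.773, 0.634, 0.001, 0.002]
ft_force: [-2.3, 1.6, 11.7]
grip_width: 0.0129
t: 10.6
tcp_pos: [0.5636, -0.067, 0.1001]
eef_rot: [0.773, 0.634, 0.003, 0.004]
ft_force: [-0.0, 1.9, 20.2]
grip_width: 0.0128
```

```bash
python3 - <<'E'
from rig import bot
from h import *
ps=[bot.read_camera(n) for n in('scene','top')]
s=bot.sense();print(s['ft_force'],s['torque'],s['tcp_pos'],s['eef_rot'])
p=ps[0]
draw(p,[],'pics/a7.png',proj(p,[[.559,-.066,.06]])[0],25,24)
c=fit([p],[sil(p,[.5455,-.126,.03],40)],CADB,(.5455,-.126,[-.2]));print(c)
E
```

```text
[-1.03440008  0.79254332 18.63241241] [ 0.27918015 -0.40085799  0.01267049] [ 0.56361777 -0.06693689  0.10010644] [0.77317662 0.63416997 0.00308474 0.00410416]
(array([ 0.54912334, -0.12747934, -0.1835817 ]), np.float64(0.13035300925925927))
```

View pics/a7.png

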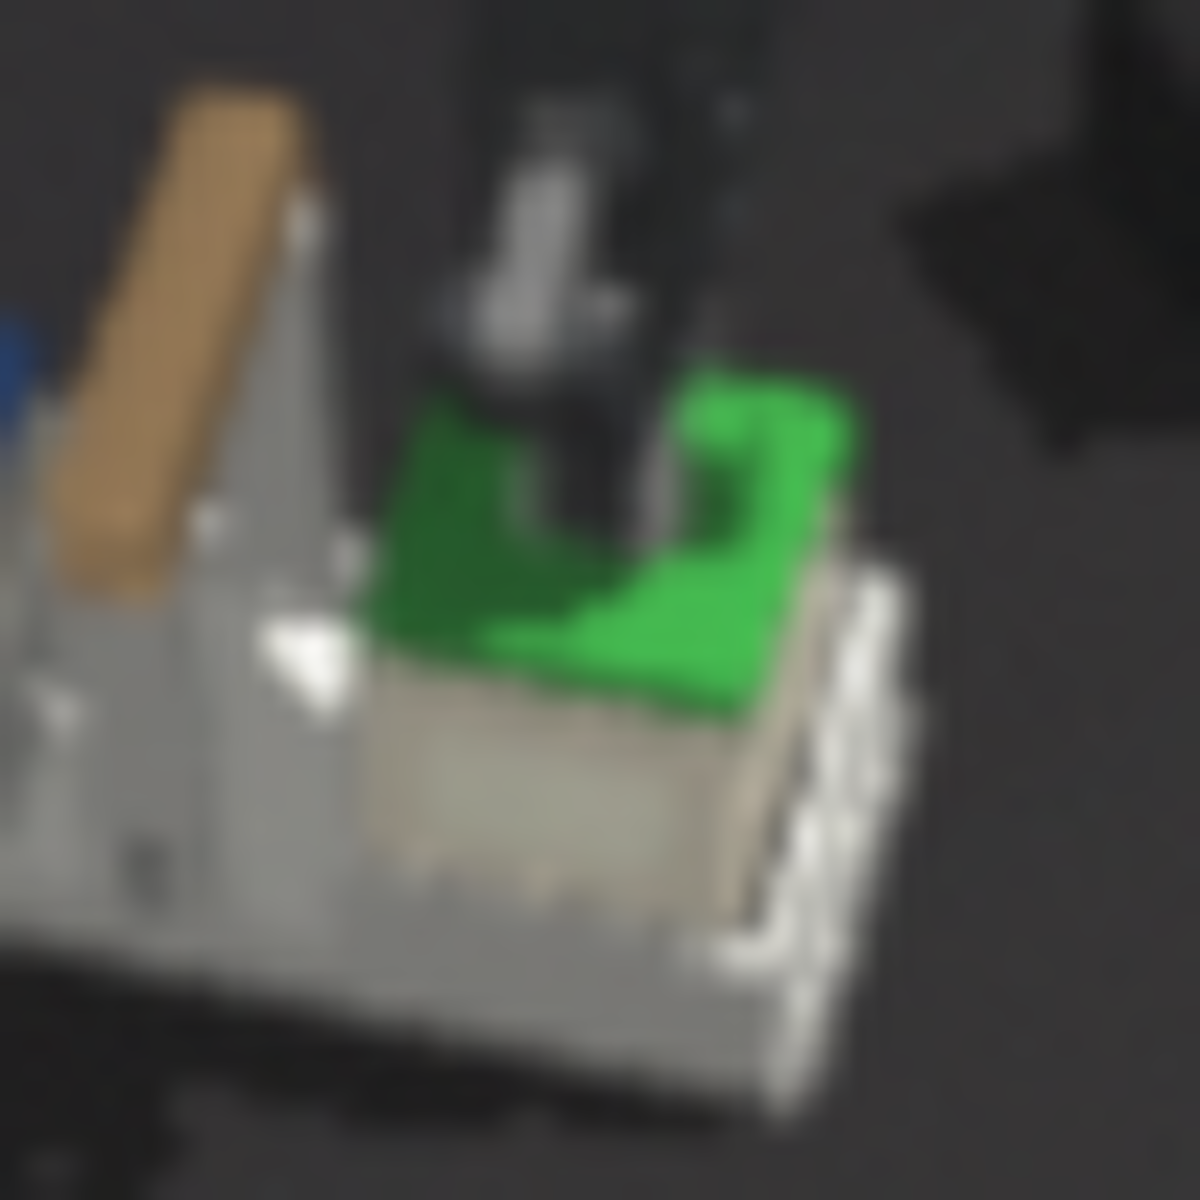

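The picture shows the pot's shoulder standing on the pocket rim, with a gap visible on the caddy's +y side at (760,880). I'll back off 7 mm and measure the pot against the pocket in the one camera.

```bash
python3 -m pendant '[0,0,0,0,0,-0.3,255,0,0,0,0,0,-0.6,255,0,0,0,0,0,-0.8,255,0,0,0,0,0,-0.8,255,0,0,0,0,0,-0.8,255]'; python3 - <<'E'
from rig import bot
from h import *
p=bot.read_camera('scene');s=bot.sense();x,y,z=s['tcp_pos'];print(s['tcp_pos'],s['ft_force'],s['torque'])
I=p['image'].astype(int);B,G,R=I[...,0],I[...,1],I[...,2]
q=proj(p,[[x,y,z-.03]])[0].astype(int)
w=np.zeros(B.shape,bool);w[q[1]-25:q[1]+25,q[0]-14:q[0]+22]=1
green=(G>1.25*R)&(G>1.25*B)&(G>50)
cream=(R-B>14)&(I.max(2)>80)
np.save('/tmp/im.npy',p['image'])
m=((green|cream)&w).astype(np.uint8);m=cv2.morphologyEx(m,cv2.MORPH_CLOSE,np.ones((7,7)))
v=p['image'].copy();v[m>0]=(0,0,255)
x0,y0=q-[25,25]
cv2.imwrite('pics/b1.png',np.hstack([cv2.resize(a[y0:y0+50,x0:x0+50],(400,400),interpolation=cv2.INTER_NEAREST) for a in(p['image'],v)]))
print('pot-',fit([p],[m.astype(float)],POT[:1]+BODY,(x,y,[1.374]),z=z-.0694))
E
```

```text
t: 11.2
tcp_pos: [0.5589, -0.066, 0.1028]
eef_rot: [0.773, 0.634, -0.0, -0.0]
ft_force: [-0.6, 0.2, -0.7]
grip_width: 0.0133
[ 0.55891139 -0.06598434  0.10275719] [-0.78493587 -0.21340214 -1.38243814] [-0.04204479  0.05596939  0.00758858]
pot- (array([ 0.55930822, -0.06857922,  1.43696855]), np.float64(0.26683255269320844))
```

View pics/b1.png

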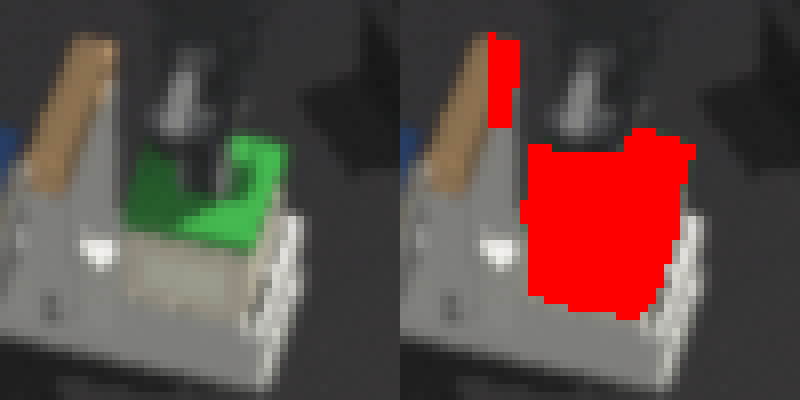

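```bash
cat >> h.py <<'E'
def fitw(p,m,W,parts,x0,z=0,yawfree=True):
    ys,xs=np.nonzero(W>0);o=np.array([xs.min(),ys.min()]);w,h=xs.max()+1-o[0],ys.max()+1-o[1]
    mm=m[o[1]:o[1]+h,o[0]:o[0]+w];ww=W[o[1]:o[1]+h,o[0]:o[0]+w]
    def cost(v):
        yw=v[2] if yawfree else x0[2]
        r=cv2.resize(render(p,parts,(v[0],v[1],yw,z),o-0.5,(h*S,w*S)).astype(np.float32),(w,h),interpolation=cv2.INTER_AREA)
        return (np.abs(r-mm)*ww).sum()
    n=3 if yawfree else 2;a=np.array(x0[:n],float);sx=[a]+[a+d for d in np.diag([.006,.006,.1][:n])]
    r=minimize(cost,a,method='Nelder-Mead',options=dict(initial_simplex=sx,xatol=1e-4,fatol=1e-4));return r.x,r.fun
E
python3 - <<'E'
from rig import bot
from h import *
p=bot.read_camera('scene');s=bot.sense();x,y,z=s['tcp_pos']
I=p['image'].astype(float);B,G,R=I[...,0],I[...,1],I[...,2]
q=proj(p,[[x,y,z-.03]])[0].astype(int);x0,y0=q-[25,25]
green=np.clip((G-1.1*R)/20,0,1)
cream=np.clip((R-B-5)/14,0,1)*(I.max(2)>80)
m=np.clip(green+cream,0,1)
W=np.zeros(B.shape);W[y0+20:y0+46,x0+13:x0+40]=1
zb=z-.0694
pp=[box(0,0,58,58,(.041-zb)*1000,54,)/1000,POT[0]]
r=fitw(p,m,W,pp,(x,y,1.374),zb,False);print('pot',r,'tcp',x,y)
r3=fitw(p,m,W,pp,(x,y,1.374),zb,True);print(r3)
V=I.max(2);cmask=np.clip((V-50)/45,0,1)
qc=proj(p,[[.547,-.126,.03]])[0].astype(int)
cf=(V>75).astype(np.uint8);c,_=cv2.findContours(cf,cv2.RETR_EXTERNAL,cv2.CHAIN_APPROX_NONE)
cs,_=cv2.findContours(cf,cv2.RETR_CCOMP,cv2.CHAIN_APPROX_NONE);cv2.drawContours(cf,c,-1,1,-1);cmask=np.maximum(cmask,cf)
W2=np.zeros(B.shape);W2[qc[1]-36:qc[1]+36,qc[0]-36:qc[0]+42]=1
W2[:y0+28,x0+11:]=0   # gripper/pot zone
W2[:qc[1]-10,:qc[0]-5]=0
cc=fitw(p,cmask,W2,CADB,(.5476,-.1262,-.2));print('caddy',cc)
cx,cy,ca=cc[0];pk=place(np.array([[0,.062,.004]]),cx,cy,ca)[0];print('pocket',pk)
d=np.r_[r[0]]-pk[:2];print('pot in pocket (caddy axes) mm',1000*np.array([d@[np.cos(ca),np.sin(ca)],d@[-np.sin(ca),np.cos(ca)]]))
draw(p,[(pp,(r[0][0],r[0][1],1.374,zb),(0,0,255)),(CAD[1:2]+[box(0,62,62,62,4,40)/1000],(cx,cy,ca),(255,255,0))],'/tmp/a.png',q,25,24)
v=(W2*cmask*255).astype(np.uint8);v=cv2.resize(v[qc[1]-40:qc[1]+40,qc[0]-40:qc[0]+40],(240,240))
a=cv2.resize(cv2.imread('/tmp/a.png'),(560,560));a[:240,:240]=v[...,None];cv2.imwrite('pics/b2.png',a)
E
```

```text
pot (array([ 0.56111645, -0.06880035]), np.float64(65.83357142857145)) tcp 0.5589269616454868 -0.06597631884435089
(array([ 0.56048529, -0.06868856,  1.39635051]), np.float64(65.03732142857143))
caddy (array([ 0.54932347, -0.1275495 , -0.20348573]), np.float64(169.08680555555554))
pocket [ 0.5618527  -0.06682868  0.004     ]
pot in pocket (caddy axes) mm [-0.32261748 -2.07978136]
```

View pics/b2.png

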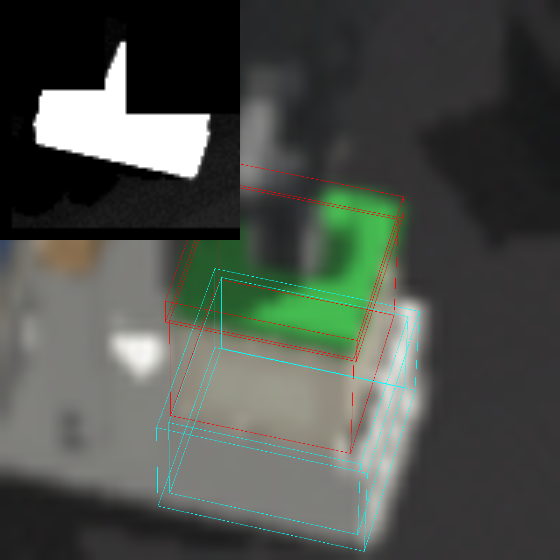

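The pot sits roughly 3 mm too far towards -y: the fit says -2.1, and the caddy wire lies about 1 px left of the wall in the picture. I'll shift it +3 mm along the caddy's y (tool x) and probe again.

```bash
python3 -m pendant '[0,0,0,0.15,0,0,255,0,0,0,0.3,0,0,255,0,0,0,0.3,0,0.1,255,0,0,0,0.3,0,0.2,255,0,0,0,0.3,0,0.3,255,0,0,0,0.3,0,0.4,255,0,0,0,0.3,0,0.4,255]';python3 -m pendant '[0,0,0,0,0,0.1,255,0,0,0,0,0,0.2,255,0,0,0,0,0,0.2,255]'; python3 - <<'E'
from rig import bot
from h import *
p=bot.read_camera('scene');s=bot.sense();x,y,z=s['tcp_pos'];print(s['tcp_pos'],s['ft_force'],s['torque'])
q=proj(p,[[.56,-.066,.06]])[0].astype(int)
draw(p,[],'/tmp/a.png',q,25,24);cv2.imwrite('pics/b3.png',cv2.resize(cv2.imread('/tmp/a.png'),(600,600)))
E
```

```text
t: 12.0
tcp_pos: [0.5608, -0.0632, 0.101]
eef_rot: [0.773, 0.634, 0.001, 0.001]
ft_force: [-4.1, 2.0, 9.2]
grip_width: 0.0131
t: 12.3
tcp_pos: [0.5625, -0.0636, 0.1006]
eef_rot: [0.773, 0.634, 0.002, 0.003]
ft_force: [-1.5, 1.3, 14.8]
grip_width: 0.0129
[ 0.56251141 -0.063603    0.10056435] [-2.17306275  2.68606096 14.9236464 ] [0.28912084 0.02938224 0.02884948]
```

View pics/b3.png

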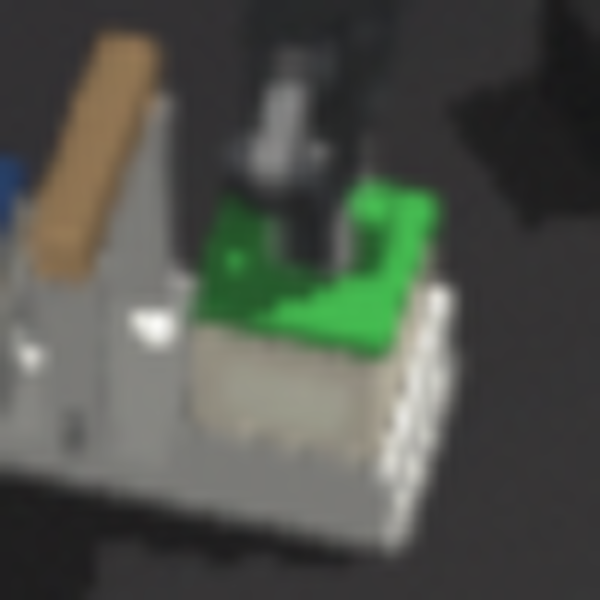

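Contact is at the same height. The wrist moment puts it on the near (+x) wall (rx ≈ +0.03), which agrees with the caddy's corner showing higher than the wire. I'll back off and shift -2.5 mm along the caddy's x (tool -y).

```bash
python3 -m pendant '[0,0,0,0,0,-0.3,255,0,0,0,0,0,-0.6,255,0,0,0,0,-0.12,-0.6,255,0,0,0,0,-0.25,-0.6,255,0,0,0,0,-0.25,-0.5,255,0,0,0,0,-0.25,-0.4,255,0,0,0,0,-0.25,-0.3,255,0,0,0,0,-0.25,-0.2,255,0,0,0,0,-0.25,-0.1,255,0,0,0,0,-0.25,-0.1,255]';python3 - <<'E'
from rig import bot
from h import *
s=bot.sense();x,y,z=s['tcp_pos'];print(s['tcp_pos'],s['ft_force'],s['torque'])
E
```

```text
t: 13.35
tcp_pos: [0.5573, -0.0626, 0.0981]
eef_rot: [0.773, 0.634, -0.0, -0.0]
ft_force: [0.3, 0.3, -1.7]
grip_width: 0.0131
[ 0.55730474 -0.06259797  0.09806379] [ 0.28616773  0.26159414 -1.68035539] [-0.03864345 -0.0313409  -0.0053058 ]
```

It's past the rim with no force. Lowering further.

```bash
python3 -m pendant '[0,0,0,0,0,0.2,255,0,0,0,0,0,0.4,255,0,0,0,0,0,0.6,255,0,0,0,0,0,0.8,255,0,0,0,0,0,0.8,255]'; python3 -m pendant '[0,0,0,0,0,0.2,255,0,0,0,0,0,0.4,255,0,0,0,0,0,0.6,255,0,0,0,0,0,0.8,255,0,0,0,0,0,1,255,0,0,0,0,0,1.2,255,0,0,0,0,0,1.3,255,0,0,0,0,0,1.3,255]'
```

```text
t: 13.85
tcp_pos: [0.5571, -0.0625, 0.0899]
eef_rot: [0.773, 0.634, -0.0, -0.0]
ft_force: [0.4, -0.4, -1.3]
grip_width: 0.0132
t: 14.65
tcp_pos: [0.5573, -0.0626, 0.0771]
eef_rot: [0.773, 0.634, -0.0, -0.0]
ft_force: [-0.8, -0.6, -2.0]
grip_width: 0.0129
```

```bash
python3 -m pendant '[0,0,0,0,0,0.15,255,0,0,0,0,0,0.3,255,0,0,0,0,0,0.4,255,0,0,0,0,0,0.4,255]'; python3 -m pendant '[0,0,0,0,0,0.1,255,0,0,0,0,0,0.1,255]'
```

```text
t: 15.05
tcp_pos: [0.5575, -0.0627, 0.0734]
eef_rot: [0.773, 0.634, 0.0, 0.0]
ft_force: [-0.0, 0.4, -1.2]
grip_width: 0.0129
t: 15.25
tcp_pos: [0.5577, -0.0627, 0.0733]
eef_rot: [0.773, 0.634, 0.0, 0.0]
ft_force: [-2.9, 1.5, 7.2]
grip_width: 0.0131
```

Floor contact came exactly at the expected height (0.0733). Releasing.

```bash
python3 -m pendant '[0,0,0,0,0,-0.1,255,0,0,0,0,0,-0.1,200,0,0,0,0,0,-0.1,150,0,0,0,0,0,-0.1,90,0,0,0,0,0,-0.1,90,0,0,0,0,0,-0.1,90,0,0,0,0,0,-0.1,90]'; python3 -m pendant '[0,0,0,0,0,-1,90,0,0,0,0,0,-3,90,0,0,0,0,0,-6,90,0,0,0,0,0,-9,90,0,0,0,0,0,-12,90,0,0,0,0,0,-14,90,0,0,0,0,0,-14,90,0,0,0,0,0,-14,90]'; python3 - <<'E'
from rig import bot
from h import *
p=bot.read_camera('scene');t=bot.read_camera('top');s=bot.sense();print(s['tcp_pos'],s['ft_force'],s['grip_width'])
for n,k in zip('st',(p,t)):
    draw(k,[],'/tmp/%s.png'%n,proj(k,[[.55,-.12,.06]])[0],36,16)
cv2.imwrite('pics/b4.png',cv2.resize(np.hstack([cv2.imread('/tmp/%s.png'%n) for n in 'st']),(800,400)))
for k in('caddy_grip','pot_green','caddy_pocket','pot_blue'):
  for q in(p,t): print(k,[(np.round(r['centre'],3).tolist(),round(r['conf'],2)) for r in bot.pinpoint(q,k)][:6])
E
```

```text
t: 15.95
tcp_pos: [0.5574, -0.0626, 0.0732]
eef_rot: [0.773, 0.634, -0.0, -0.0]
ft_force: [-0.3, -0.1, 0.5]
grip_width: 0.0551
t: 16.75
tcp_pos: [0.5575, -0.0627, 0.2138]
eef_rot: [0.773, 0.634, 0.0, 0.0]
ft_force: [0.3, -1.0, -0.4]
grip_width: 0.0554
[ 0.55656407 -0.06236652  0.21202227] [-0.18145249 -0.43445424  0.43336291] 0.05538534633198404
caddy_grip [([0.544, -0.129, 0.121], 0.71)]
caddy_grip [([0.544, -0.129, 0.116], 0.7)]
pot_green [([0.326, 0.195, 0.002], 0.83), ([0.425, 0.034, 0.004], 0.8), ([0.421, 0.286, -0.002], 0.78), ([0.556, -0.064, 0.004], 0.76), ([0.546, -0.126, -0.001], 0.71), ([0.662, 0.264, 0.002], 0.58)]
pot_green [([0.42, 0.282, -0.0], 0.83), ([0.664, 0.264, -0.001], 0.63), ([0.325, 0.191, -0.005], 0.54), ([0.558, -0.065, 0.003], 0.51)]
caddy_pocket [([0.529, -0.19, 0.002], 0.91), ([0.561, -0.065, 0.005], 0.84), ([0.546, 0.289, 0.002], 0.3)]
caddy_pocket [([0.531, -0.188, 0.001], 0.71), ([0.559, -0.065, 0.005], 0.61)]
pot_blue [([0.529, -0.187, 0.007], 0.54)]
pot_blue [([0.53, -0.189, -0.001], 0.64), ([0.559, -0.066, 0.002], 0.18)]
```

View pics/b4.png

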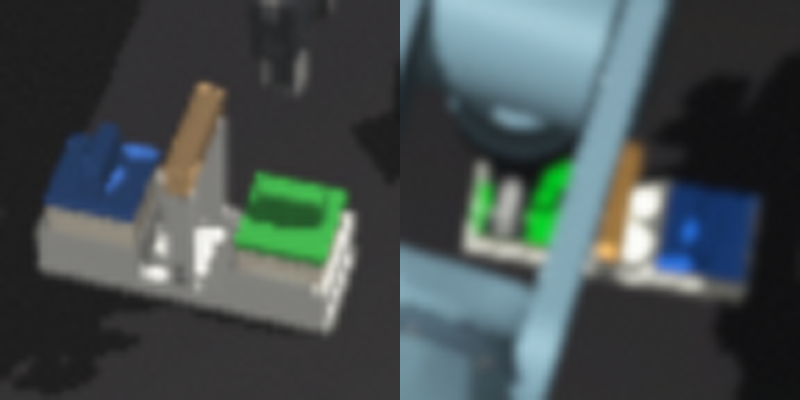

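Pinpoint puts the green pot at its seat within about 3 mm, and it stands square in the picture at (285,215), with blue at (105,175). Next is the handle, at about (0.545, -0.126).

```bash
python3 go.py .545 -.126 .18 1.374
```

```text
t 17.25 tcp [ 0.5573 -0.0626  0.2129] yaw_y -0.197 grip 0.0554 ft [ 0.4  0.  -0.1]
turn [-3.000e-02  2.000e-02  8.999e+01] shift [-6.46  0.04  3.29]
```

```bash
python3 -m pendant '[0,0,8,-0.6,0,0,90,0,0,16,-1.2,0,0,90,0,0,24,-1.8,0,0,90,0,0,32,-2.4,0,0,90,0,0,40,-3,0,0,90,0,0,48,-3.6,0,0,90,0,0,56,-4.2,0,0,90,0,0,64,-4.8,0,0,90,0,0,72,-5.4,0,0,90,0,0,80,-6,0,0,90,0,0,88,-6.4,0,0,90,0,0,90,-6.4,0,0,90]'; python3 -m pendant '[0,0,0,0,0,0.5,90,0,0,0,0,0,1.5,90,0,0,0,0,0,2.5,90,0,0,0,0,0,3.5,90,0,0,0,0,0,4,90,0,0,0,0,0,4,90]'; python3 go.py .545 -.126 .103 1.374;  python3 - <<'E'
from rig import bot
from h import *
p=bot.read_camera('scene');t=bot.read_camera('top')
for n,k in zip('st',(p,t)):
    draw(k,[(CADB,(.545,-.1255,-.2),(255,255,0))],'/tmp/%s.png'%n,proj(k,[[.55,-.12,.08]])[0],36,16)
cv2.imwrite('pics/b5.png',cv2.resize(np.hstack([cv2.imread('/tmp/%s.png'%n) for n in 'st']),(800,400)))
E
```

```text
t: 18.45
tcp_pos: [0.5448, -0.1259, 0.2132]
eef_rot: [0.995, -0.101, -0.0, 0.0]
ft_force: [-0.5, 0.0, -0.3]
grip_width: 0.0552
t: 19.05
tcp_pos: [0.5441, -0.125, 0.1718]
eef_rot: [0.995, -0.098, -0.001, -0.0]
ft_force: [0.1, 0.5, -1.3]
grip_width: 0.055
t 19.05 tcp [ 0.5441 -0.125   0.1718] yaw_y -1.768 grip 0.055 ft [ 0.1  0.5 -1.3]
turn [-0.03  0.14  0.  ] shift [0.12 0.08 6.88]
```

View pics/b5.png

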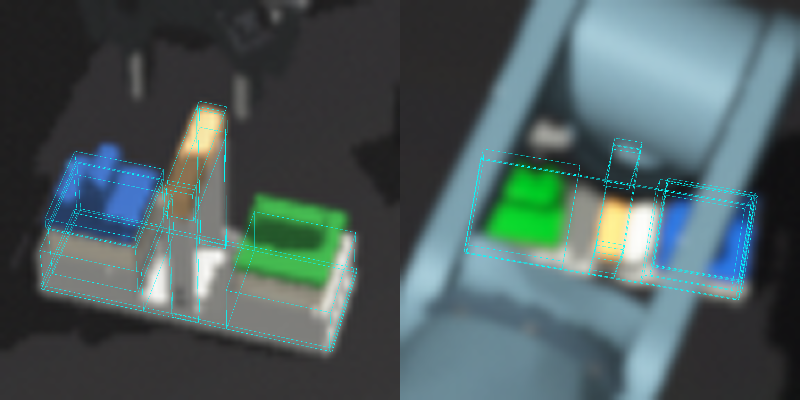

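The fingertips at (137,95) and (240,110) straddle the bar, and the caddy wire matches. Descending.

```bash
python3 -m pendant '[0,0,0,0.1,0,1,90,0,0,0,0.1,0,2.5,90,0,0,0,0.1,0,4,90,0,0,0,0.1,0,5.2,90,0,0,0,0.1,0,6.2,90,0,0,0,0.1,0,6.8,90,0,0,0,0.1,0,6.8,90,0,0,0,0.1,0,6.8,90]'; python3 - <<'E'
from rig import bot
from h import *
p=bot.read_camera('scene');t=bot.read_camera('top')
for n,k in zip('st',(p,t)):
    draw(k,[],'/tmp/%s.png'%n,proj(k,[[.55,-.12,.1]])[0],30,16)
cv2.imwrite('pics/b6.png',cv2.resize(np.hstack([cv2.imread('/tmp/%s.png'%n) for n in 'st']),(800,400)))
E
```

```text
t: 19.95
tcp_pos: [0.5461, -0.1257, 0.1055]
eef_rot: [0.995, -0.098, 0.0, 0.0]
ft_force: [1.0, 0.1, -0.2]
grip_width: 0.0549
```

View pics/b6.png

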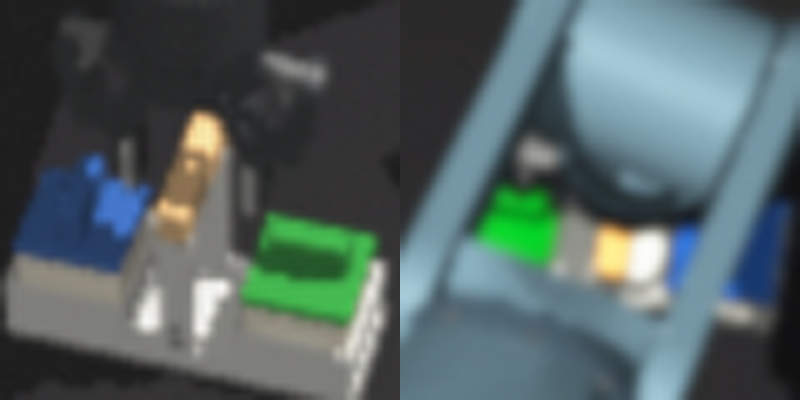

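```bash
python3 -m pendant '[0,0,0,0,0,0.2,90,0,0,0,0,0,0.2,130,0,0,0,0,0,0.2,160,0,0,0,0,0,0.2,180,0,0,0,0,0,0.2,190,0,0,0,0,0,0.2,200,0,0,0,0,0,0.2,255,0,0,0,0,0,0.2,255,0,0,0,0,0,0.2,255,0,0,0,0,0,0.2,255]' 90; python3 -m pendant '[0,0,0,0,0,-0.2,255,0,0,0,0,0,-0.5,255,0,0,0,0,0,-1,255,0,0,0,0,0,-1.5,255,0,0,0,0,0,-2,255,0,0,0,0,0,-2,255]'; python3 - <<'E'
from rig import bot
from h import *
p=bot.read_camera('scene');t=bot.read_camera('top')
for n,k in zip('st',(p,t)):
    draw(k,[],'/tmp/%s.png'%n,proj(k,[[.55,-.12,.1]])[0],36,16)
cv2.imwrite('pics/b7.png',cv2.resize(np.hstack([cv2.imread('/tmp/%s.png'%n) for n in 'st']),(800,400)))
s=bot.sense();print(s['tcp_pos'],s['eef_rot'],s['ft_force'],s['torque'])
E
```

```text
t: 21.05
tcp_pos: [0.5462, -0.126, 0.1037]
eef_rot: [0.995, -0.098, 0.0, 0.0]
ft_force: [-1.6, -2.7, 4.7]
grip_width: 0.0162
t: 21.65
tcp_pos: [0.5465, -0.1258, 0.1244]
eef_rot: [0.995, -0.098, 0.001, 0.0]
ft_force: [0.4, -0.1, -4.5]
grip_width: 0.0164
[ 0.54598229 -0.12562568  0.12353197] [ 9.95155560e-01 -9.83124912e-02  2.45730456e-04  6.48580910e-05] [-0.09409691  0.6876601  -5.44576967] [-0.0207303   0.03406564 -0.01604194]
```

View pics/b7.png

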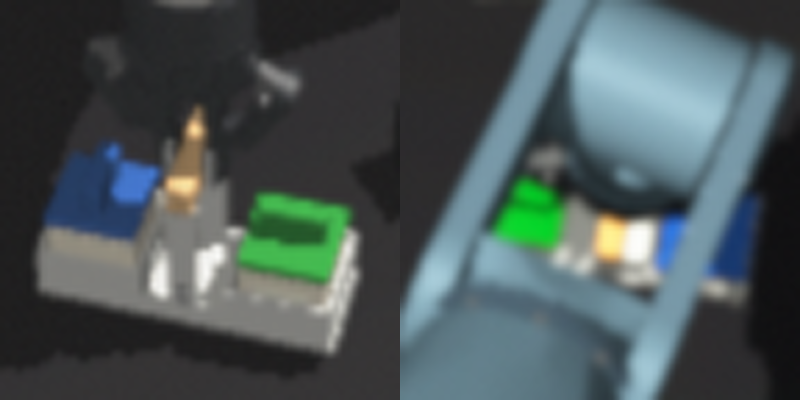

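The caddy is lifted 2 cm and level, both pots seated, with the load about 5.5 N as expected. Raising to about 10.5 cm, then holding.

```bash
python3 -m pendant '[0,0,0,0,0,-0.3,255,0,0,0,0,0,-1,255,0,0,0,0,0,-2,255,0,0,0,0,0,-3.2,255,0,0,0,0,0,-4.4,255,0,0,0,0,0,-5.6,255,0,0,0,0,0,-6.7,255,0,0,0,0,0,-7.5,255,0,0,0,0,0,-8.1,255,0,0,0,0,0,-8.4,255,0,0,0,0,0,-8.5,255,0,0,0,0,0,-8.5,255]'
python3 -m pendant '[0,0,0,0,0,0,255,0,0,0,0,0,0,255,0,0,0,0,0,0,255,0,0,0,0,0,0,255,0,0,0,0,0,0,255,0,0,0,0,0,0,255,0,0,0,0,0,0,255,0,0,0,0,0,0,255,0,0,0,0,0,0,255,0,0,0,0,0,0,255,0,0,0,0,0,0,255,0,0,0,0,0,0,255]'
python3 -m pendant '[0,0,0,0,0,0,255,0,0,0,0,0,0,255,0,0,0,0,0,0,255,0,0,0,0,0,0,255,0,0,0,0,0,0,255,0,0,0,0,0,0,255,0,0,0,0,0,0,255,0,0,0,0,0,0,255,0,0,0,0,0,0,255,0,0,0,0,0,0,255,0,0,0,0,0,0,255,0,0,0,0,0,0,255]'
python3 - <<'E'
from rig import bot
from h import *
p=bot.read_camera('scene');t=bot.read_camera('top')
s=bot.sense();x,y,z=s['tcp_pos'];print(s['tcp_pos'],s['ft_force'],s['torque'],abs(s['joint_vel']).max())
for n,k in zip('st',(p,t)):
    draw(k,[(CAD,(x,y,-.197,z-.1035),(255,255,0))],'/tmp/%s.png'%n,proj(k,[[.55,-.12,.18]])[0],40,16)
cv2.imwrite('pics/b8.png',cv2.resize(np.hstack([cv2.imread('/tmp/%s.png'%n) for n in 'st']),(800,400)))
E
```

```text
t: 22.95
tcp_pos: [0.5457, -0.1255, 0.208]
eef_rot: [0.995, -0.098, -0.0, -0.0]
ft_force: [-0.5, 1.3, -3.1]
grip_width: 0.0169
t: 24.15
tcp_pos: [0.5459, -0.1256, 0.2083]
eef_rot: [0.995, -0.098, 0.0, 0.0]
ft_force: [0.8, 0.6, -4.9]
grip_width: 0.016
t: 25.35
tcp_pos: [0.5459, -0.1256, 0.2083]
eef_rot: [0.995, -0.098, -0.0, 0.0]
ft_force: [-0.4, -1.2, -4.8]
grip_width: 0.0164
[ 0.54585799 -0.12561542  0.20829143] [ 0.21300389 -0.32672521 -5.59646809] [ 0.01274859 -0.034057   -0.06872446] 0.002496323922581913
```

View pics/b8.png

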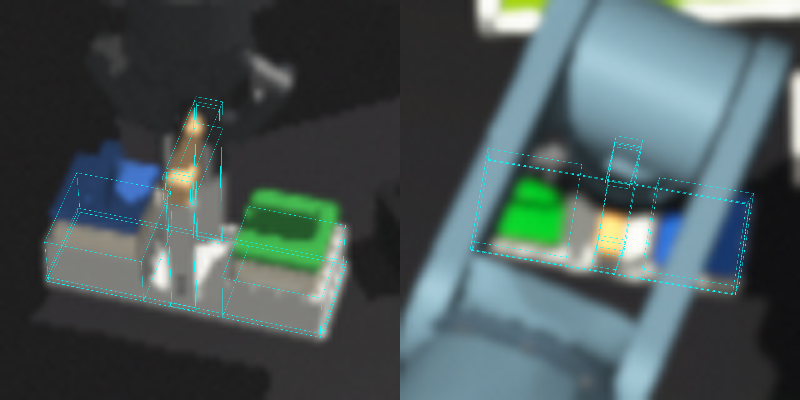

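The caddy matches the level wire at an underside height of about 10.5 cm. It has been still for 2.5 s and both pots are seated.

```bash
python3 -c "
from rig import bot
print(bot.job_done()); print(bot.sense()['t'],bot.sense()['tcp_pos'])"
```

```text
the job is handed in; nothing more can be done
None
the job is handed in; nothing more can be done
```

I loaded the green-lidded pot into the caddy's empty pocket, let go, then gripped the handle bar and lifted the caddy. I handed in the job with the caddy still held up; no verdict was reported.

- **Loading:** My first placing was a few millimetres off, so the pot's shoulder landed on the pocket rim twice, pressing with up to about 20 N. I backed off, shifted about 3 mm along the caddy's y and 2.5 mm along its x, and the pot then went in freely. It met the floor at the expected height (TCP 0.0733 m against 0.0734 m).
- **Lift and hold:** I closed on the bar at 90 N. The underside came to about 10.5 cm, and I held it about 2.4 s before handing in, with about 5.6 N on the wrist. The highest joint speed was 0.0025 rad/s, and the grasp point was about 5 mm above the bar's centre.
- **Last pictures:** Both pots were seated and the caddy looked level against its wire model in the scene camera. The top camera's overlay sat a few millimetres off, as it did from the start. I had no direct measure of tilt or seating below about 2 to 3 mm.
- **Bystanders:** I did not measure the other objects again at the end. The arm's path kept clear of them, and no contact showed outside the caddy.

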